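# Hold back the belt tensioner of a coffee grinder drive

## Task

The grinder's belt-drive box lies on the counter, belt off, for a new belt to be fitted. Fold its half-open sheet cover back until it stands upright and leave it standing there, then swing the tensioner's roller arm away from the hinge side, out towards the open front, against its spring all the way to its stop, and keep holding it there: the program finishes while the gripper is still holding the arm at its stop. Leave the tin, the pitcher and the wrench beside the box where they are.

Things in the scene. Friction and masses are not known exactly. Their poses are not given: they have to be found in the camera images.
- drive: Belt-drive box, grey sheet metal, fixed on the counter, 190 (x) by 300 (y) mm, turned up to 0.4 rad. Origin: centre of its underside (z = 0); x points from the open front to the hinge side, y along the hinge, z up. Deck at z = 30 mm; back wall x = 89 to 95 mm up to z = 81; side walls y = +-144 to 150 mm up to z = 80; no front wall.
- pulley (a point): Top centre of the large belt pulley on the deck, (30, 100, 54) mm in the box's frame: radius 40 mm, shaft end 6 mm higher. A small one, radius 20 mm, same height, is at (30, -100) mm.
- stop_post (a point): Top of the arm's stop post, radius 5 mm, at (-64.5, -18, 46) mm in the box's frame, standing on the deck.
- cover (a joint): Angle of the cover (rad): 0 = closed flat over the box, grows as it is folded up and back; 1.571 = upright, mechanical end at 2.1. Starts between 0.85 and 1.15. The hinge is stiff (0.5 N m of friction, about 2.7 N at the free edge; cover 0.35 kg) and the cover stays where it is left.
- cover_hinge (a point): A point on the cover's hinge line, at mid width: (95, 0, 88) mm in the drive box's frame; the hinge line runs along the box's y axis.
- cover_edge (a point): Middle of the cover's free edge, 184 mm from the hinge line. The cover is a sheet 296 mm wide (along y), 4 mm thick, its outermost 16 mm thickened to a strip 10 mm thick (5 mm either side of the plane through the hinge line), which can be pinched or pushed. At joint value a it lies at (95 - 184 cos a, 0, 88 + 184 sin a) mm in the box's frame.
- tensioner: The belt tensioner: a small steel bracket (36 by 44 mm) on the deck, carrying the pivot and the sprung roller arm. Origin: on the pivot axis at deck height, at (-35, -55, 30) mm in the box's frame; axes parallel to the box's.
- idler (a joint): Angle of the roller arm about its upright pivot (rad): 0 = at rest, grows counter-clockwise seen from above, roller moving to the open front; 0.85 = stop. At value q the arm points 1.081 + q rad from the box's x axis (towards y). The spring resists with 0.2 N m at rest, 0.63 N m (7.4 N at the roller) at the stop, and swings the arm back if let go.
- pivot (a point): Point on the pivot axis of the roller arm, 52 mm above the counter, on top of the arm's hub (hub radius 13 mm; spring coils around it).
- roller_top (a point): Top centre of the roller at the arm's outer end, 85 mm from the pivot axis: upright plain black cylinder, diameter 28 mm, z = 44 to 80 mm above the counter, does not spin; the arm under it is 16 mm wide, z = 36 to 44 mm. At rest it is at (5, 20) mm in the box's frame, at the stop at (-65, 25) mm. It can be pinched from above or hooked from behind.
- tin: Bystander: round closed tin, diameter 76 mm, 120 mm tall, upright beside the box. Origin: centre of its underside.
- pitcher: Bystander: steel milk pitcher with a handle at its +y side, rim diameter 80 mm, 90 mm tall, upright beside the box. Origin: centre of its underside.
- wrench: Bystander: steel wrench lying flat on the counter beside the box, about 180 mm long along its x axis. Origin: middle of its underside.

How it is judged:
On the way, in this order (a step that is already met when the one before it is completed fails the run):
1. the cover stands upright (value of joint cover between 1.42 and 1.72 rad), for 0.3 s.
2. the roller arm is held at its stop by the fingers, the cover standing upright (all of step 1 and value of joint idler above 0.79 rad and contact force between the fingers and tensioner above 1.5 N), for 0.3 s.
At the end, for the whole second after the job is handed in: The cover stands upright (joint 1.42 to 1.72 rad), the roller arm is within 0.06 rad of its stop (joint above 0.79 rad) and the fingers bear on the tensioner with more than 1.5 N, all kept through the last second; tin, pitcher and wrench within 25 mm of where they were (all of step 2 and distance of each of tin, pitcher, wrench from where it was at the start of the episode below 0.025 m); the arm keeps its last pose, push and grip.
It fails at once if the tin is disturbed (moved by more than 25 mm) (distance of tin from where it was at the start of the episode above 0.025 m).
It fails at once if the pitcher is disturbed (moved by more than 25 mm) (distance of pitcher from where it was at the start of the episode above 0.025 m).
It fails at once if the wrench is disturbed (moved by more than 25 mm) (distance of wrench from where it was at the start of the episode above 0.025 m).
It also fails if it takes over 45 s, if anything falls off the work surface, if the arm or the gripper's body presses on something with over 40 N, if the wrist force passes 120 N, or if a joint passes its speed limit or range.

## Robot

A 7-joint arm with a two-finger parallel gripper is mounted at the origin on the work surface. World frame = base frame: x ahead of the robot, y to its left, z up, the work surface at z = 0. Lengths are in m, angles in rad, forces in N, time in s.
With the tool pointing down it reaches from about 0.35 to 0.775 m from the base axis. Payload 3.1 kg.
Tool frame: the origin (TCP) lies at the very end of the fingers, on their centre line; the grasp point (between the pads) lies 19 mm behind it; z points along the fingers, y is the line along which they close (so a half turn about z gives the same grasp; the last joint's range is limited). The gripper opens to 85 mm and grips with 20 to 120 N. Pads are 22 mm wide; open, the fingers measure 114 mm over their backs; the gripper's body (76 mm by 85 mm) begins 54 mm behind the grasp point. The pads swing forward as they close: fully open they stand 13 mm farther back than shut.
Start: joints at [-1.298, 0.311, 0.014, 1.512, -0.004, 1.319, -0.027], TCP at [0.17, 0.523, 0.231] pointing down, gripper open.
Joint ranges: [-2.7, 2.7], [-0.3, 1.91], [-1.27, 1.3], [0.12, 2.57], [-1.44, 4.58], [0.2, 2.03], [-3.05, 3.05]. Speed limits (rad/s): [2.79, 2.79, 3.14, 3.14, 3.14, 3.14, 3.14].

## Interface

Orientations are given as a rotation vector (axis times angle).
In Python, from cell import env, eoat, kinematics, read_state, imaging, job, nets gives the robot as it stands. Calls block until the motion is done:
- env.move_pose(position, orientation): joint-space move of the TCP to a pose.
- env.move_straight(position, rotation=None, speed=0.15, f_stop=None): straight line of the TCP; rotation=None keeps the orientation; speed is the mean speed in m/s. With f_stop (N) it stops when the force on the tool has changed by that much, and returns True; else False.
- env.movej(angles): joint-space move.
- eoat.command_gripper(opening, force=None): finger opening in m; force is the grip in N (None keeps the last); returns when the fingers have stopped.
- env.wait(seconds).
- kinematics.inverse_kinematics(position, orientation): joint angles nearest the present ones, or None.
- read_state(): the state.
- imaging.capture(name): name is "scene" or "top"; returns the picture (420x560x3 uint8, red, green, blue); there is no depth.
- imaging.camera_params(name): a dict with "intrinsics" (3x3 intrinsics, pixels), "view" (4x4, takes a point from world to camera coordinates). Camera axes: x right, y up, looking along -z (the intrinsics and any distortion apply to the point x, -y, -z); pixel columns grow to the right and rows downward; lengths in m; the calibration is good to about 2 mm. A picture is of the moment at which its call begins. camera_params takes no time and is no camera call.
A pose or a line that the arm cannot do raises env.MotionError and nothing moves.
- job.sign_off(): hands the job in; it is judged then, once.
Trained networks look in the newest picture that a camera, given by its name, has taken for a name from the list of things; names that differ only in an ending like _2 or _b are one class to them, and where a whole thing is asked for, a point or a joint stands for the part that bears it (a point fixed in the world has none). Each returns a list of dicts, best first, with "confidence" (0 to 1); they miss things now and then, are a little off and sometimes report something else, mostly with a low value. They report only what shows in the picture. A call takes as long as a camera call.
- nets.recognise(camera, thing): "position" ([x, y, z] in m, in the coordinates of the camera as it stood for that picture, good to about 4 mm: the middle of the surface that is visible of it).
- nets.cut_out(camera, thing): "mask" (420x560 bool, what is visible of it).
The state is a dict: "clock": time; "joint_positions": joint angles; "joint_vel": joint speeds; "joint_torque": joint torques, N m; "tcp_pos": TCP position; "tool_rot": TCP orientation; "ft_force": force on the tool from outside, world axes, zero at the start; "torque": the same for the moment, N m; "gripper_width": finger opening in m; "finger_force": force on a finger pad.
Only numpy, scipy, OpenCV 4.12 (cv2) and the standard library are available. Lean on these libraries where they do the work, as an engineer would, in place of code of your own. Each camera call takes 0.05 s, during which the arm holds its last target. There are 200 camera calls.

## Working session

There is one attempt and no reset: what is moved stays moved. The work goes in short steps, each a Python script; the robot and the scene stay as the last script left them, time stands still between calls to the robot, and variables do not carry over. Pictures are saved under pics/ and viewed, at most 10 in all, crops included, and the job is handed in when it is done.

```bash
ls; mkdir -p pics; cat > h.py <<'E'
import numpy as np, cv2
from scipy.spatial.transform import Rotation as R
from cell import env, eoat, kinematics, read_state, imaging, job, nets
def cam2world(c,p):
    V=np.array(imaging.camera_params(c)["view"]); return (np.linalg.inv(V)@np.r_[p,1])[:3]
def project(c,P):
    d=imaging.camera_params(c); V=np.array(d["view"]); K=np.array(d["intrinsics"])
    q=(V@np.c_[np.atleast_2d(P),np.ones(len(np.atleast_2d(P)))].T)[:3].T*[1,-1,-1]
    u=(K@q.T).T; return u[:,:2]/u[:,2:]
def save(c,n):
    im=imaging.capture(c); cv2.imwrite(f"pics/{n}.png",im[:,:,::-1]); return im
E
python3 - <<'E'
from h import *
np.set_printoptions(precision=4,suppress=True)
a=save("scene","s0"); b=save("top","t0")
cv2.imwrite("pics/b0.png",cv2.resize(np.vstack([a,b]),(450,600*450//450))[:,:,::-1]) 
for c in("scene","top"):
    print(c,imaging.camera_params(c).keys())
    for t in("drive","pulley","stop_post","cover","cover_hinge","cover_edge","tensioner","pivot","roller_top","tin","pitcher","wrench"):
        for d in nets.recognise(c,t)[:2]:
            p=cam2world(c,d["position"]); print(t,round(d["confidence"],2),p,project(c,p)[0].round())
s=read_state(); print(s["clock"],s["tool_rot"],s["tcp_pos"])
E
```

```text
pics
scene dict_keys(['intrinsics', 'view'])
drive 0.55 [0.5775 0.0139 0.054 ] [291. 218.]
pulley 0.95 [0.5738 0.0162 0.0593] [290. 216.]
pulley 0.65 [ 0.6692 -0.2178  0.0011] [305. 339.]
stop_post 0.82 [0.5766 0.0118 0.0575] [291. 218.]
stop_post 0.56 [ 0.5592 -0.0032  0.0419] [281. 225.]
cover 0.79 [0.6147 0.0351 0.1977] [315. 184.]
cover_hinge 0.89 [0.5738 0.0165 0.0531] [290. 217.]
cover_edge 0.94 [0.6143 0.0342 0.1952] [315. 185.]
tensioner 0.88 [ 0.559  -0.0039  0.0412] [281. 226.]
pivot 0.7 [ 0.561  -0.0034  0.0458] [282. 225.]
pivot 0.69 [0.5662 0.0258 0.0548] [288. 212.]
roller_top 0.88 [0.5667 0.0215 0.0528] [287. 214.]
tin 0.89 [0.4613 0.2041 0.1168] [264. 120.]
pitcher 0.9 [ 0.6688 -0.2181  0.0043] [305. 339.]
pitcher 0.34 [ 0.5609 -0.004   0.0396] [282. 226.]
wrench 0.66 [ 0.6155 -0.1529  0.0033] [288. 301.]
top dict_keys(['intrinsics', 'view'])
drive 0.73 [0.5635 0.0353 0.0449] [274. 203.]
pulley 0.78 [0.5691 0.0363 0.0404] [273. 201.]
stop_post 0.8 [0.567  0.0365 0.0449] [273. 201.]
cover 0.58 [0.6118 0.0531 0.1955] [262. 173.]
cover_hinge 0.93 [0.5706 0.0342 0.0383] [274. 200.]
cover_edge 0.87 [0.6086 0.0502 0.1938] [264. 174.]
tensioner 0.82 [ 0.5562 -0.0101  0.0464] [292. 206.]
pivot 0.83 [ 0.5616 -0.0089  0.0406] [291. 204.]
roller_top 0.74 [0.5563 0.0187 0.0508] [280. 205.]
tin 0.69 [0.4631 0.2161 0.116 ] [194. 243.]
tin 0.23 [0.5724 0.0349 0.0397] [274. 199.]
pitcher 0.73 [ 0.6749 -0.231   0.0316] [379. 159.]
wrench 0.97 [ 0.6091 -0.1583  0.0005] [349. 187.]
wrench 0.72 [0.5609 0.0163 0.0515] [281. 203.]
1.3 [ 0.4923  3.1028 -0.    ] [0.1703 0.523  0.2313]
```

View pics/s0.png

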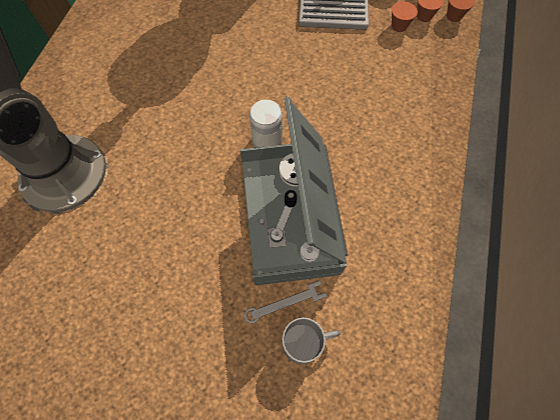

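View pics/t0.png

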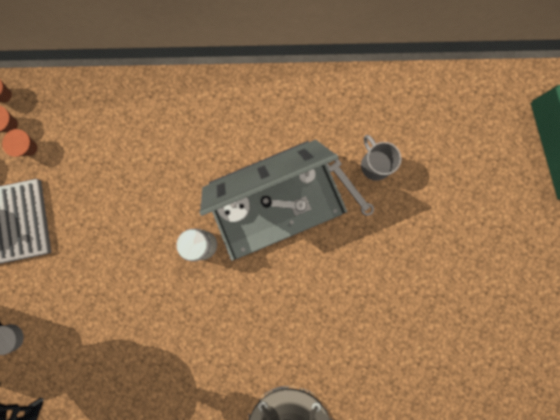

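The pictures show the box near scene px (295,215) and top px (275,200), with the cover half open. The tin is at its +y end, and the wrench and pitcher are at its -y end. I'll take an enlarged crop to pick corners.

```bash
python3 - <<'E'
import cv2,numpy as np
a=cv2.imread("pics/s0.png")[90:290,225:365]; b=cv2.imread("pics/t0.png")[130:270,190:355]
a=cv2.resize(a,None,fx=3,fy=3,interpolation=2); b=cv2.resize(b,None,fx=2.3,fy=2.3,interpolation=2)
c=np.zeros((600,800,3),np.uint8); c[:600,:420]=a; c[:b.shape[0],420:420+b.shape[1]]=b[:,:380]; cv2.imwrite("pics/c0.png",c)
E
```

```text
(no output)
```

View pics/c0.png

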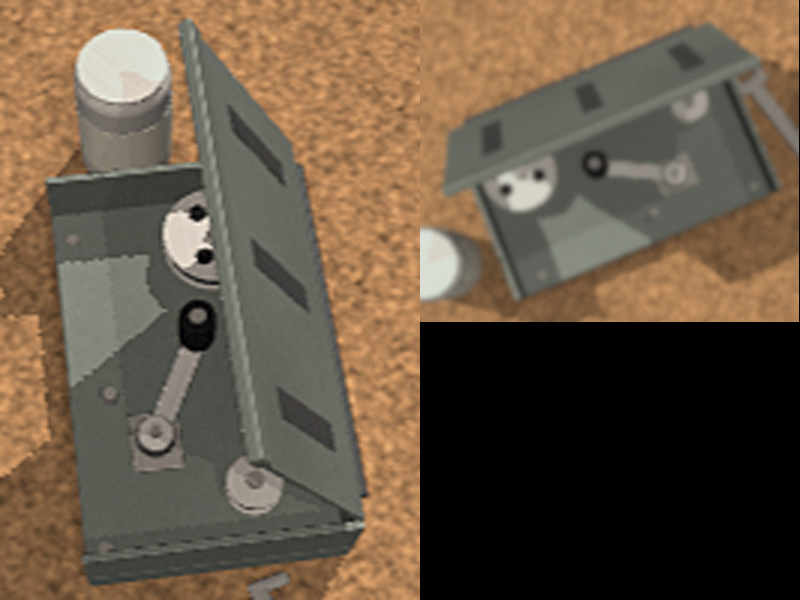

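The crop clearly shows the roller (197,313), pivot (155,434), stop post (110,393), and the wall and cover corners. I'll fit the box pose and cover angle from these.

```bash
cat > fit.py <<'E'
from h import *
from scipy.optimize import least_squares
S=[((5,20,80),(197,313)),((-35,-55,52),(155,434)),((-64.5,-18,46),(110,393)),((30,-100,60),(255,480)),((-95,-150,80),(86,560)),((-95,150,80),(48,182)),((95,-150,80),(361,523)),('e',148,(186,22)),('e',-148,(257,463))]
T=[((5,20,80),(597,160)),((-35,-55,52),(677,174)),((-64.5,-18,46),(655,211)),((30,-100,60),(690,101)),((-95,-150,80),(775,188)),((-95,150,80),(520,295)),('e',148,(446,191)),('e',-148,(758,66))]
def w(x,p): 
    c,s=np.cos(x[2]),np.sin(x[2]); p=np.atleast_2d(p)/1000.
    return np.c_[x[0]+c*p[:,0]-s*p[:,1],x[1]+s*p[:,0]+c*p[:,1],p[:,2]]
def res(x):
    r=[]
    for c,L,m in(("scene",S,lambda u:np.array([225+u[0]/3,90+u[1]/3])),("top",T,lambda u:np.array([190+(u[0]-420)/2.3,130+u[1]/2.3]))):
        P=[(95-184*np.cos(x[3]),e[1],88+184*np.sin(x[3])) if e[0]=='e' else e[0] for e in L]
        r.append(project(c,w(x,P))-np.array([m(e[-1]) for e in L]))
    return np.vstack(r).ravel()
if __name__=="__main__":
    f=least_squares(res,[.57,.02,.3,1.],loss="soft_l1"); print(f.x); print(res(f.x).reshape(-1,2).round(1).tolist())
    np.save("x.npy",f.x); x=f.x
    print(w(x,[(5,20,80),(-65,25,80),(95-184*np.cos(x[3]),0,88+184*np.sin(x[3])),(95,0,272),(-35,-55,52)]))
E
python3 fit.py
```

```text
[0.56871773 0.03368038 0.38939279 1.0875344 ]
[[0.3, 1.5], [0.1, 0.0], [-0.1, 0.3], [0.0, 0.1], [-1.4, 1.5], [-0.7, -1.2], [1.1, 2.9], [-0.3, -0.5], [-0.8, 0.3], [-1.7, 0.7], [-1.5, -0.8], [-1.2, 0.0], [-0.5, -0.7], [2.9, -0.2], [-2.9, 1.6], [-2.2, 0.2], [0.9, -2.9]]
[[ 0.56575089  0.05408131  0.08      ]
 [ 0.49909298  0.03213313  0.08      ]
 [ 0.57750722  0.0372871   0.25092904]
 [ 0.65660601  0.06974492  0.272     ]
 [ 0.55721731 -0.03048924  0.052     ]]
```

```bash
cat >> h.py <<'E'
X=np.load("x.npy")
def W(p):
    c,s=np.cos(X[2]),np.sin(X[2]); p=np.array(p)/1000.
    return np.array([X[0]+c*p[0]-s*p[1],X[1]+s*p[0]+c*p[1],p[2]])
def down(t):  # tool down, closing line at box-frame yaw t
    t=t+X[2]; y=np.array([np.cos(t),np.sin(t),0]); z=np.array([0,0,-1.]); return R.from_matrix(np.c_[np.cross(y,z),y,z]).as_rotvec()
def turn(t): # half-turn choice with the last joint nearest middle over p
    return t
E
sed -i '/^def turn/,$d' h.py
python3 - <<'E'
from h import *
np.set_printoptions(precision=3,suppress=True)
for t in(np.pi/2,-np.pi/2): print(kinematics.inverse_kinematics(W((75,0,225)),down(t)))
for d in(0,np.pi):
  for q in(0,.85):
    a=1.081+q; print(d,q,kinematics.inverse_kinematics(W((-35+85*np.cos(a),-55+85*np.sin(a),49)),down(a+np.pi/2+d)))
q0=read_state()["joint_positions"]
rot=min((down(t) for t in(np.pi/2,-np.pi/2)),key=lambda r:abs(kinematics.inverse_kinematics(W((75,0,225)),r)[6]))
eoat.command_gripper(0.0,40)
env.move_pose(W((-70,0,250)),rot)
env.move_straight(W((-70,0,225)))
print(env.move_straight(W((75,0,225)),speed=.06,f_stop=25)); s=read_state(); print(s["tcp_pos"]-W((75,0,225)),s["ft_force"],s["clock"])
save("scene","s1")
env.move_straight(W((-20,0,225)),speed=.2)
env.move_straight(W((-60,-20,300)),speed=.25)
save("scene","s2"); save("top","t2"); print(read_state()["clock"])
for c in("scene","top"):
  for d in nets.recognise(c,"cover_edge")[:1]: print(d["confidence"],cam2world(c,d["position"]),W((95,0,272)))
a=cv2.imread("pics/s2.png")[70:290,205:375]; b=cv2.imread("pics/t2.png")[100:280,180:360]
c=np.zeros((540,800,3),np.uint8); a=cv2.resize(a,(417,540)); b=cv2.resize(b,(383,383)); c[:,:417]=a; c[:383,417:]=b; cv2.imwrite("pics/c2.png",c)
E
```

```text
[-0.389  0.527  0.436  1.255 -0.217  1.405  1.99 ]
[-0.58   0.593  0.784  1.264 -0.409  1.444 -1.016]
0 0 [-0.268  0.515  0.195  1.701 -0.119  0.936  3.015]
0 0.85 [-0.9    0.649  1.127  1.911 -0.688  1.034 -1.862]
3.141592653589793 0 [-0.6    0.59   0.675  1.715 -0.429  0.989  0.132]
3.141592653589793 0.85 [-0.554  0.444  0.588  1.901 -0.312  0.888  0.937]
False
[0.004 0.    0.008] [-3.256  1.425 22.496] 7.15
8.425
0.56 [0.665 0.052 0.219] [0.657 0.07  0.272]
0.63 [0.63  0.135 0.231] [0.657 0.07  0.272]
```

View pics/c2.png

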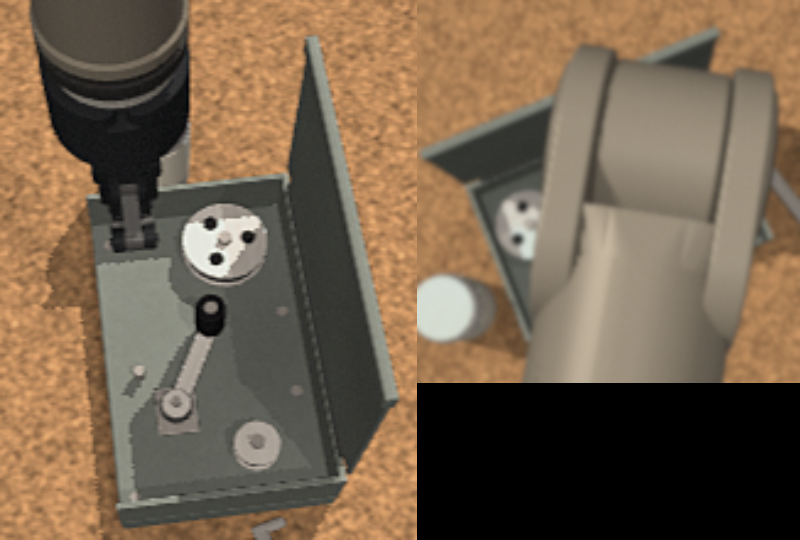

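The cover now stands roughly upright, with edge corners at crop px (312,38) and (392,402). Refit the box and cover from this view.

```bash
python3 - <<'E'
import fit; from h import *
k=3/2.453
f2=lambda u:((205+u[0]/2.453-225)*3,(70+u[1]/2.453-90)*3)
old=fit.S
fit.S=[(p,f2(u)) for p,u in [((5,20,80),(210,309)),((-35,-55,52),(175,405)),((-64.5,-18,46),(139,371)),((30,-100,60),(257,441)),((30,100,60),(224,240))]]+[('e',148,f2((312,38))),('e',-148,f2((392,402)))]
fit.T=fit.T[:4]
f=fit.least_squares(fit.res,X[:3].tolist()+[1.5],loss="soft_l1"); print(f.x,X); print(fit.res(f.x).reshape(-1,2).round(1).tolist())
np.save("x2.npy",f.x)
# cover angle with box fixed at new fit, each corner alone
for i in(5,6):
    L=fit.S; fit.S=[L[i]]; T=fit.T; fit.T=T[:1]
    g=fit.least_squares(lambda a:fit.res(np.r_[f.x[:3],a])[:2],[1.5]); print(g.x,g.fun); fit.S=L; fit.T=T
E
```

```text
[0.56795514 0.03231579 0.39325414 1.57493701] [0.56871773 0.03368038 0.38939279 1.0875344 ]
[[-0.1, 0.3], [0.0, 0.1], [-0.6, 0.7], [-0.1, 0.7], [0.1, -0.5], [-0.1, -0.4], [0.1, 0.8], [-1.1, 1.1], [-1.0, -0.6], [-0.6, 0.3], [-0.0, -0.5]]
[1.57578021] [-0.03605328 -0.36055329]
[1.57449144] [0.09397726 0.80705174]
```

Cover is at 1.575 rad. Next, pinch the roller tangentially.

```bash
sed -i 's/x.npy/x2.npy/' h.py; cat >> h.py <<'E'
def arm(q,z=52,r=85):
    a=1.081+q; return W((-35+r*np.cos(a),-55+r*np.sin(a),z)), down(a+1.5*np.pi)
E
python3 - <<'E'
from h import *
np.set_printoptions(precision=3,suppress=True)
print(read_state()["ft_force"])
p,r=arm(0,200); env.move_pose(p,r)
eoat.command_gripper(0.06,40)
env.move_straight(arm(0,100)[0],speed=.15)
print(env.move_straight(arm(0)[0],speed=.06,f_stop=15)); s=read_state(); print(s["tcp_pos"]-arm(0)[0],s["ft_force"])
eoat.command_gripper(0.0,40); s=read_state(); print(s["gripper_width"],s["finger_force"],s["ft_force"],s["clock"])
save("scene","s3")
E
```

```text
[ 0.033 -0.39   0.363]
False
[ 0. -0.  0.] [-0.114 -0.777  0.559]
0.027034435663708403 39.197838306427 [-3.228  0.49   5.104] 12.2083
```

```bash
python3 - <<'E'
from h import *
np.set_printoptions(precision=3,suppress=True)
for q in [.12,.24,.36,.48,.6,.7,.78,.82,.85,.87]:
    p,r=arm(q); st=env.move_straight(p,r,speed=.06,f_stop=30); s=read_state()
    t=R.from_rotvec(r).as_matrix()[:,1]
    print(q,st,s["tcp_pos"]-p,"tang",s["ft_force"]@t,s["ft_force"],s["gripper_width"],s["finger_force"])
    if st: break
print(s["clock"]); a=save("scene","s4")
cv2.imwrite("pics/c4.png",cv2.resize(a[70:290,205:375],None,fx=2.453,fy=2.453)[:,:,::-1])
for d in nets.recognise("scene","roller_top")[:2]: print(d["confidence"],cam2world("scene",d["position"]),W((-65,25,80)))
E
```

```text
0.12 False [0.    0.    0.001] tang -0.8393643650577366 [-0.855  0.64   4.795] 0.026591543212391273 39.568387269973755
0.24 False [0.001 0.    0.001] tang -0.6516101317414362 [-0.851  1.332  4.881] 0.026412756572100043 39.722925424575806
0.36 False [0.001 0.001 0.001] tang -0.3069178194449255 [-0.996  2.516  6.907] 0.02701126381830414 39.76929187774658
0.48 False [0.001 0.001 0.001] tang 0.5227728331243405 [-0.517  2.68   6.306] 0.0273336278982025 39.77880120277405
0.6 False [0.001 0.001 0.001] tang 0.9074758089622554 [-0.302  2.429  5.198] 0.02683503506867437 39.78018522262573
0.7 False [0.001 0.001 0.001] tang 1.515913310744704 [-0.615  3.563  6.917] 0.02675238804452445 39.79004502296448
0.78 False [0.003 0.002 0.001] tang 4.967768524503084 [2.685 4.57  2.857] 0.026988208941241532 39.69360172748566
0.82 False [0.002 0.002 0.001] tang 5.337258230386748 [3.044 4.616 2.595] 0.02687427414156081 39.71789360046387
0.85 False [0.002 0.002 0.001] tang 5.061066188675963 [2.528 4.703 3.57 ] 0.026513458457366256 39.724854826927185
0.87 False [0.002 0.002 0.001] tang 5.677528296858268 [2.495 5.572 3.86 ] 0.026894922855024143 39.73615050315857
15.15
0.69 [0.529 0.003 0.051] [0.498 0.03  0.08 ]
```

View pics/c4.png

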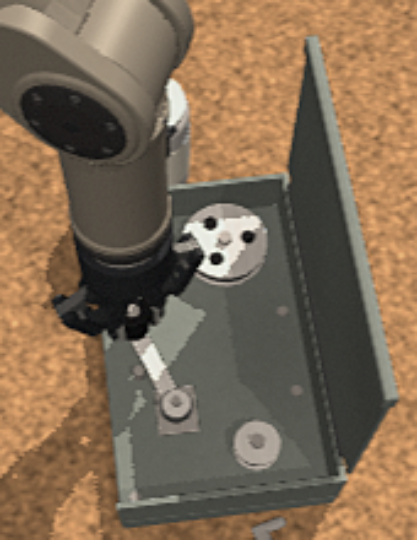

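The picture shows the roller gripped and its arm close to the post at about (139,371), with the cover still upright. I'll push on until the stop shows in the force.

```bash
python3 - <<'E'
from h import *
np.set_printoptions(precision=4,suppress=True)
for q in [.89,.91,.93,.95,.97]:
    p,r=arm(q); r=arm(.87)[1]; env.move_straight(p,r,speed=.03,f_stop=30); env.wait(.2); s=read_state()
    t=R.from_rotvec(r).as_matrix()[:,1]; d=s["tcp_pos"]-W((-35,-55,52)); d=np.arctan2(d[1],d[0])-X[2]-1.081
    F=s["ft_force"]@t; print(q,"actual",d,"tang",F,s["ft_force"],s["gripper_width"])
    if F>18: break
print(s["clock"])
E
```

```text
0.89 actual 0.8364150316289234 tang 6.820398232630129 [3.9694 5.6974 0.9138] 0.026874321452295062
0.91 actual 0.8425232899403843 tang 9.74028553903886 [ 6.36    7.4286 -1.034 ] 0.02656089244298954
0.93 actual 0.8467104848872358 tang 11.27130913465073 [ 7.4826  8.4704 -4.0175] 0.02651877460375087
0.95 actual 0.8487108150164928 tang 15.924314843577818 [11.2349 11.2877 -4.8901] 0.02659135681461443
0.97 actual 0.8499811579646221 tang 17.314078360390397 [12.0551 12.437  -7.1366] 0.026784582856391896
17.5
```

The arm is on its stop: the angle levels off at 0.85 rad while the force climbs to about 17 N. Handing in.

```bash
python3 - <<'E'
from h import *
env.wait(.5); print(job.sign_off())
E
```

```text
the job is handed in; nothing more can be done
None
```

The job is handed in with the cover standing upright (about 1.575 rad, from the camera images) and the gripper holding the roller arm at its stop (about 0.85 rad, from the gripper's position). I didn't re-measure the tin, pitcher or wrench, and the sign-off returned no verdict.

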